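Switch on the printer at its locking toggle

TASK

Switch on the printer at the grey power box with the orange bat: pull the orange bat straight out along its own length to free it from its lock notch, swing it from the red side across to the green side, let it drop fully home into the notch there and let go. Leave the blue bat of the other box as it is.

Things in the scene. Friction and masses are not known exactly. Their poses are not given: they have to be found in the camera images.
- printer_box: Grey box of the orange bat, fixed, 150 x 100 x 60 mm high. Origin: centre of its underside; z up; x points from its red stripe (off) to its green stripe (on). The bat's hinge axis runs along y, 45 mm above the origin. The bat starts leaning 25 degrees from upright to -x and must end 25 degrees to +x, at its stop. Steel guides beside the stem (|x| < 40, |y| < 15 mm) rise to 95 mm above the bench.
- orange_grip (a point): Centre of the bat's orange head: a block 16 mm wide along y of printer_box (flat sides), 20 mm across, 36 mm long along the bat, on a 9 mm steel stem. It lies 88 mm from the hinge axis when the bat is in, up to 108 mm when pulled out. Gripped from above along y of printer_box, it can be led round the arc with the gripper upright or tilting along.
- orange_lift (a joint): How far the orange bat is pulled out along its own length, m: 0 = home in a notch, 0.020 = stop. A spring pulls it in with 4 N at 0, 9 N at the stop. A tooth between the red and green notches blocks the swing until the bat is out by about 12 mm; 16 mm is a good pull. Over at its stop on the green side, the spring draws it home.
- blue_grip (a point): Centre of the head of the blue bat, on a second box of the same make. It is off and stays so: a bystander.

How it is judged:
By the outcome, as a careful person would: the job done as asked, in the order asked, and still so for the second after the job is handed in, with the robot touching nothing.
It also fails if it takes over 35 s, if anything falls off the work surface, if the arm or the gripper's body presses on something with over 40 N, if the wrist force passes 120 N, or if a joint passes its speed limit or range.

ROBOT

A 7-joint arm with a two-finger parallel gripper is mounted at the origin on the work surface. World frame = base frame: x ahead of the robot, y to its left, z up, the work surface at z = 0. Lengths are in m, angles in degrees, forces in N, time in s.
With the tool pointing down it reaches from about 0.4 to 0.9 m from the base axis. Payload 5.5 kg.
Tool frame: the origin (TCP) lies between the finger pads; the fingertips stand 8 mm ahead of it and the grasp point (between the pads) lies 11 mm behind it; z points along the fingers, x is the direction in which the jaws open and shut, and the axes are right-handed (so a half turn about z gives the same grasp; the last joint's range is limited). The gripper opens to 92 mm and grips with 3 to 60 N. Pads are 19 mm wide; open, the fingers measure 130 mm over their backs; the gripper's body (75 mm by 190 mm) begins 47 mm behind the grasp point.
Start: joints at [-54.763, 28.699, -24.465, 88.831, 12.651, 65.22, -12.049], TCP at [0.224, 0.61, 0.205] pointing down, gripper open.
Joint ranges: [-164.97, 164.97], [-17.58, 116.51], [-87.97, 89.64], [11.32, 138.91], [-80.73, 260.73], [10.89, 115.49], [-147.41, 147.41]. Speed limits (degrees/s): [147.25, 147.25, 180, 180, 180, 180, 180].

INTERFACE

Orientations are given as a 3x3 rotation matrix whose columns are the frame's x, y, z axes.
In Python, from bench import observe, camera, camera_info, hand_in, look_for gives the robot as it stands.
- The arm moves only by the shell command python3 -m handwheel 'ROWS'. ROWS is JSON, a list of rows, each a list of 5 numbers: the opening in per cent of the stroke, from 0 (shut) to 100 (fully open), then the shift along the tool's x, y, z in units of 30 mm (1.0 is 30 mm), then the turn about the tool's z in units of 6 degrees (1.0 is 6 degrees). A call has 1 to 12 rows; each row shifts and turns the commanded pose from where the row before left it, along the tool's axes as they then stand; what a row does not reach is not made up. A row lasts 1/10 s, in which the tool goes at most 50 mm and 8.59 degrees, less where a joint would pass 70% of its speed; a pose out of reach is approached as far as the arm can. A call is refused whole if a number of a shift passes 1 or a number of a turn 1, either way. A call with a gripper value outside its range is refused whole. The fingers move at their own pace and stop on an object; the grip force is fixed at half the most. Time passes only in rows, so rows that do not move let the fingers close. It gives the time, the measured TCP pose, the force and the opening at its end, in the units of the state.
- observe(): the state, without advancing time (a new reading comes with each control period).
- camera(name): name is "side" or "top"; returns the picture (420x560x3 uint8, red, green, blue); there is no depth.
- camera_info(name): a dict with "fx", "fy", "cx", "cy" (pixels), "k1" (the pictures are not rectified: a ray, as slopes to the right and down, at radius r is drawn at 1 + k1 r^2 times it, then the intrinsics apply), "rvec" (rotation vector, rad) and "tvec" (3), from world to camera coordinates, as OpenCV has them. Camera axes: x right, y down, z forward; pixel columns grow to the right and rows downward; lengths in m; the calibration is good to about 2 mm. A picture is of the moment at which its call begins. camera_info takes no time and is no camera call.
- hand_in(): hands the job in, once; it reports no verdict.
Trained networks look in the newest picture that a camera, given by its name, has taken for a name from the list of things; names that differ only in an ending like _2 or _b are one class to them, and where a whole thing is asked for, a point or a joint stands for the part that bears it (a point fixed in the world has none). Each returns a list of dicts, best first, with "score" (0 to 1); they miss things now and then, are a little off and sometimes report something else, mostly with a low value. They report only what shows in the picture. A call takes as long as a camera call.
- look_for(camera, target): "centre" ([row, column] in pixels, amid what is visible of it).
The state is a dict: "clock": time; "joint_positions": joint angles; "qvel": joint speeds; "joint_torque": joint torques, N m; "tcp_pos": TCP position; "orientation": TCP orientation; "wrist_force": force on the tool from outside, world axes, zero at the start; "wrist_torque": the same for the moment, N m; "width": finger opening in m.
Only numpy, scipy, OpenCV 4.12 (cv2) and the standard library are available. Lean on these libraries where they do the work, as an engineer would, in place of code of your own. Each camera call takes 0.05 s, during which the arm holds its last target.

## Working session

There is one attempt and no reset: what is moved stays moved. The work goes in short steps, Python scripts to look and compute and a shell command to move; the robot and the scene stay as the last step left them, time stands still between calls to the robot, and variables do not carry over. Pictures are saved under pics/ and viewed, and the job is handed in when it is done.

```bash
mkdir -p pics; ls; python3 - <<'E'
from bench import *
import cv2,json
for n in("side","top"):
    im=camera(n); cv2.imwrite(f"pics/{n}0.png",im[:,:,::-1])
    print(n,camera_info(n))
    for t in("orange_grip","blue_grip","printer_box"):
        print(t,[(r["score"],r["centre"]) for r in look_for(n,t)])
s=observe();print({k:s[k] for k in("clock","tcp_pos","orientation","wrist_force","width")})
E
```

```text
pics
side {'fx': 499.54258824012646, 'fy': 499.54258824012646, 'cx': 281.5978155134347, 'cy': 201.8767736305401, 'k1': -0.1307456368102673, 'rvec': array([ 2.29293921, -0.59764768,  0.25752734]), 'tvec': array([-0.46844964,  0.24360871,  0.59046711])}
orange_grip [(0.83, [121.5, 238.0]), (0.58, [154.3, 247.2])]
blue_grip [(0.97, [276.5, 298.2])]
printer_box [(0.58, [155.4, 249.1])]
top {'fx': 442.3582446001995, 'fy': 442.3582446001995, 'cx': 283.9202578744367, 'cy': 212.88914413073525, 'k1': -0.1456253679834511, 'rvec': array([ 2.1765093 , -2.04077833,  0.21989173]), 'tvec': array([-0.05026731,  0.55216358,  0.71271148])}
orange_grip [(0.62, [202.4, 166.6])]
blue_grip [(0.5, [262.2, 362.8])]
printer_box [(0.97, [197.8, 181.3])]
{'clock': 0.4, 'tcp_pos': array([0.22391221, 0.61010176, 0.20496628]), 'orientation': array([[ 3.44526479e-01,  9.38776590e-01, -1.37562844e-04],
       [ 9.38776560e-01, -3.44526503e-01, -2.44220553e-04],
       [-2.76662584e-04, -4.50003261e-05, -9.99999961e-01]]), 'wrist_force': array([-0.653736  ,  0.82113935,  0.35995098]), 'width': 0.09156848377134186}
```

View pics/side0.png

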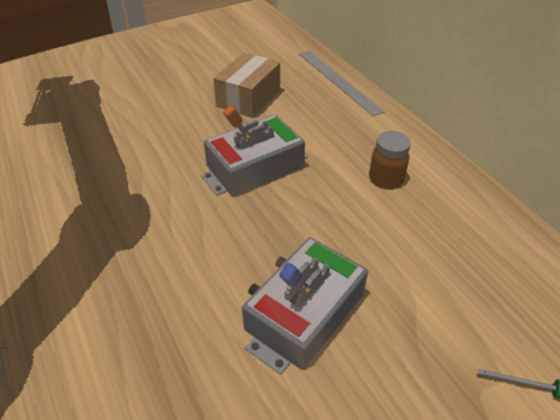

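View pics/top0.png

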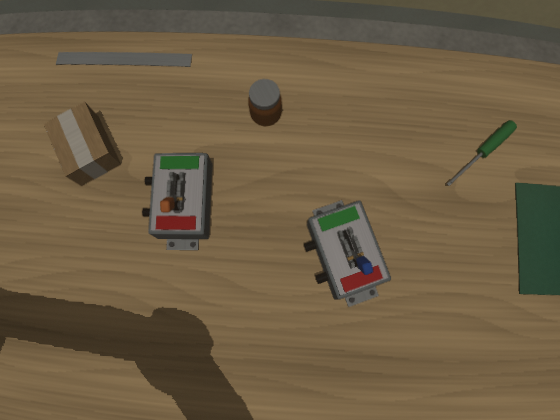

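The side view shows the orange head at about (row 116, col 233). The top view shows it at about (204, 167), with green at the top of the image and red at the bottom. The blue box is at (250, 348) in the top view. I'll zoom in for corners.

```bash
python3 - <<'E'
import cv2
a=cv2.imread("pics/side0.png")[85:205,190:320]; b=cv2.imread("pics/top0.png")[140:260,130:230]
cv2.imwrite("pics/side0z.png",cv2.resize(a,None,fx=5,fy=5,interpolation=cv2.INTER_CUBIC))
cv2.imwrite("pics/top0z.png",cv2.resize(b,None,fx=5,fy=5,interpolation=cv2.INTER_CUBIC))
E
```

```text
(no output)
```

View pics/side0z.png

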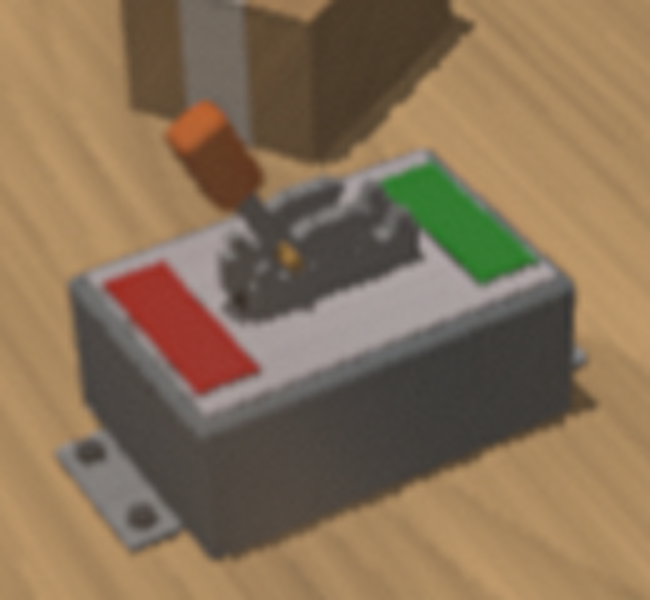

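View pics/top0z.png

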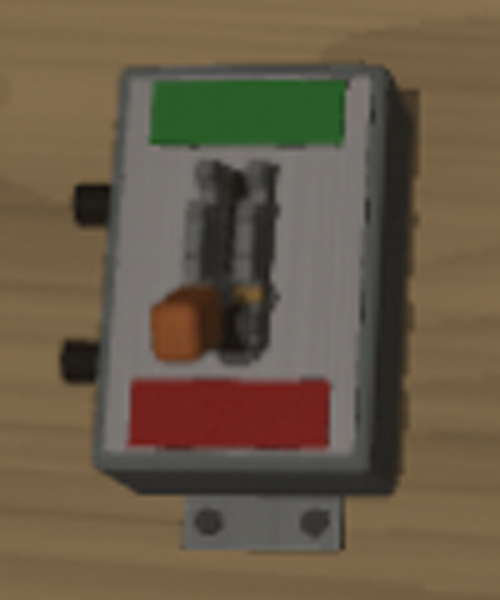

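```bash
cat >h.py <<'E'
import numpy as np,cv2
from scipy.optimize import least_squares
from bench import *
CI={n:camera_info(n) for n in("side","top")}
def proj(n,P):
    c=CI[n];K=np.array([[c["fx"],0,c["cx"]],[0,c["fy"],c["cy"]],[0,0,1]])
    return cv2.projectPoints(np.atleast_2d(np.asarray(P,float)),c["rvec"],c["tvec"],K,np.array([c["k1"],0,0,0,0.]))[0][:,0]
def tri(ps,pt):
    f=lambda p:np.r_[proj("side",p)[0]-ps,proj("top",p)[0]-pt]
    r=least_squares(f,[.5,.3,.1]);return r.x,r.fun
def pts(p,L):
    c,s=np.cos(p[2]),np.sin(p[2]);L=np.atleast_2d(L)
    return np.c_[p[0]+c*L[:,0]-s*L[:,1],p[1]+s*L[:,0]+c*L[:,1],L[:,2]]
E
python3 - <<'E'
from h import *
S=lambda x,y:(190+x/5-.4,85+y/5-.4)
T=lambda x,y:(130+x/5-.4,140+y/5-.4)
L=np.array([[-.075,.05,.06],[.075,.05,.06],[.075,-.05,.06],[-.075,-.05,.06]])
s=np.array([S(72,285),S(430,150),S(573,290),S(205,432)])
t=np.array([T(97,468),T(122,67),T(388,67),T(367,471)])
for use in("s","t","st"):
    f=lambda p:np.r_[*( [(proj("side",pts(p,L))-s).ravel()] if "s" in use else []),*([(proj("top",pts(p,L))-t).ravel()] if "t" in use else [])]
    best=min((least_squares(f,[.5,.4,a]) for a in np.arange(-3,3.2,1)),key=lambda r:r.cost)
    print(use,best.x,np.degrees(best.x[2]),np.round(best.fun,1))
p=best.x
print("head meas",tri(S(216,157),T(187,323)))
a=np.radians(25);r=.088
g=pts(p,[-r*np.sin(a),0,.045+r*np.cos(a)]);print("head pred",g,proj("side",g),S(216,157),proj("top",g),T(187,323))
np.save("box.npy",p)
E
```

```text
s [0.58087573 0.17349957 0.05938399] 3.4024521021333918 [-1.7 -1.1  0.  -1.   2.4 -0.7 -0.7  1.9]
t [0.57891171 0.17478579 0.05951774] 3.410115209557862 [-1.4  0.7 -0.5 -0.6  0.7 -0.9  1.2  0.6]
st [0.57997026 0.17421142 0.05951587] 3.4100083687191134 [-2.3 -1.2 -0.6 -1.1  1.8 -0.8 -1.4  1.8 -1.   0.1 -0.1 -1.2  1.  -1.4
  1.6  0. ]
head meas (array([0.54295938, 0.17313605, 0.12547361]), array([-0.58370966,  0.12753718,  0.22416308, -0.55403073]))
head pred [[0.5428457  0.1719993  0.12475509]] [[232.48006998 116.87295464]] (232.79999999999998, 116.0) [[168.01539604 203.85990403]] (167.0, 204.2)
```

The box fit and the measured head position agree to within about 1 mm. The box is at (0.580, 0.174) with yaw 3.4°, and the head is at about (0.543, 0.172, 0.125). I'll move towards a hover above it.

```bash
python3 -m handwheel '[[60,-0.6,0.9,0,0],[60,-0.6,0.9,0,0],[60,-0.6,0.9,0,0],[60,-0.6,0.9,0,0],[60,-0.6,0.9,0,0],[60,-0.6,0.9,0,0],[60,-0.6,0.9,0,0],[60,-0.6,0.9,0,0],[60,-0.6,0.9,0,0],[60,-0.6,0.9,0,0]]'
cat >rel.py <<'E'
from h import *
import sys
p=np.load("box.npy");s=observe();R=s["orientation"];g=s["tcp_pos"]-R[:,2]*.011
d=g-np.r_[p[:2],0];c,sn=np.cos(p[2]),np.sin(p[2])
b=np.array([c*d[0]+sn*d[1],-sn*d[0]+c*d[1],d[2]])
print("clock",s["clock"],"grasp pt in box mm",np.round(b*1e3,1),"r,ang",np.hypot(b[0],b[2]-.045)*1e3,np.degrees(np.arctan2(b[0],b[2]-.045)))
print("width",s["width"],"F",np.round(s["wrist_force"],1),"tool turn units needed",-(np.degrees(p[2])+90-np.degrees(np.arctan2(R[1,0],R[0,0])))/6, "tiltz",R[:,2])
tx,tz=float(sys.argv[1]),float(sys.argv[2])
T=np.r_[pts(p,[tx/1e3,0,tz/1e3])[0]]
print("shift units to target",np.round(R.T@(T-g)/.03,3))
E
python3 rel.py -37.2 190
```

```text
clock: 1.4
tcp_pos: [0.4161, 0.3471, 0.2054]
orientation: [[0.345, 0.939, 0.0], [0.939, -0.345, 0.0], [0.0, 0.0, -1.0]]
wrist_force: [0.5, 0.3, 0.6]
width: 0.0548
clock 1.4 grasp pt in box mm [-153.3  182.4  216.4] r,ang 229.9183502812854 -41.81021384572092
width 0.05475535588386171 F [0.5 0.3 0.6] tool turn units needed -3.926944146984875 tiltz [ 4.28330695e-04  3.21294989e-04 -9.99999857e-01]
shift units to target [-4.025  5.976  0.879]
```

```bash
python3 -m handwheel '[[60,-0.7,1,0,0],[60,-0.7,1,0,0],[60,-0.7,1,0,0],[60,-0.7,1,0,0],[60,-0.7,1,0,0],[60,-0.525,0.975,0,0],[60,0,0,0,-1],[60,0,0,0,-1],[60,0,0,0,-1],[60,0,0,0,-0.93],[60,0,0,0.5,0],[60,0,0,0,0]]'
python3 rel.py -37.2 125
python3 - <<'E'
from h import *
for n in("side","top"): cv2.imwrite(f"pics/{n}1.png",camera(n)[:,:,::-1])
a=cv2.imread("pics/side1.png")[30:230,150:350]; b=cv2.imread("pics/top1.png")[100:300,80:280]
cv2.imwrite("pics/z1.png",cv2.resize(np.hstack([a,b]),None,fx=2,fy=2))
E
```

```text
clock: 2.6
tcp_pos: [0.5409, 0.1725, 0.1887]
orientation: [[-0.059, 0.998, -0.003], [0.998, 0.059, -0.001], [-0.001, -0.003, -1.0]]
wrist_force: [-0.4, 0.3, 0.2]
width: 0.0551
clock 2.6 grasp pt in box mm [-39.1   0.6 199.7] r,ang 159.5185946603742 -14.180531017144297
width 0.055119306780974535 F [-0.4  0.3  0.2] tool turn units needed 0.0001530451867471546 tiltz [-2.74682195e-03 -8.04692156e-04 -9.99995904e-01]
shift units to target [-0.02   0.07   2.488]
```

View pics/z1.png

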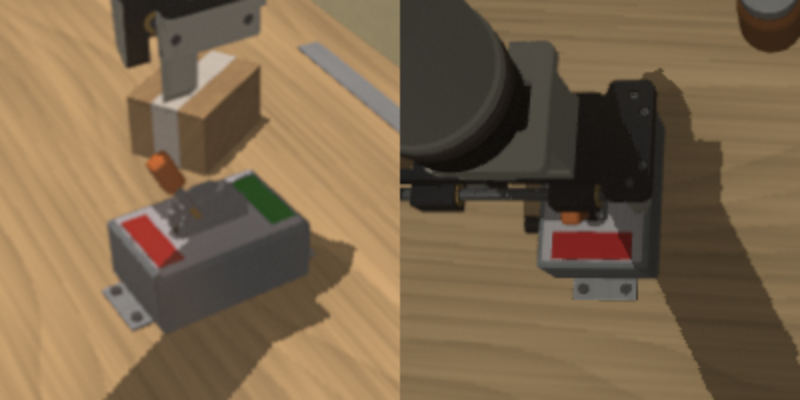

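The gripper is above the orange head, seen at about (175, 165) in the left half and (218, 572) in the right half. The jaws lie across box y and nothing is in the way. I'll descend with the gripper open.

```bash
python3 -m handwheel '[[60,0,0,0,0],[60,0,0.06,0.5,0],[60,0,0,0.5,0],[60,0,0,0.5,0],[60,0,0,0.4,0],[60,0,0,0.4,0],[60,0,0,0.15,0],[60,0,0,0,0],[60,0,0,0,0]]'
python3 rel.py -37.2 125
python3 - <<'E'
from h import *
for n in("side","top"): cv2.imwrite(f"pics/{n}2.png",camera(n)[:,:,::-1])
a=cv2.imread("pics/side2.png")[60:210,170:320]; b=cv2.imread("pics/top2.png")[120:270,90:240]
cv2.imwrite("pics/z2.png",cv2.resize(np.hstack([a,b]),None,fx=2.6,fy=2.6))
E
```

```text
clock: 3.6
tcp_pos: [0.5442, 0.1734, 0.1169]
orientation: [[-0.06, 0.998, 0.0], [0.998, 0.06, 0.0], [0.0, 0.0, -1.0]]
wrist_force: [-0.4, 1.0, -0.0]
width: 0.0551
clock 3.6 grasp pt in box mm [-35.8   1.3 127.9] r,ang 90.27082524944173 -23.354963378766147
width 0.055079979296273354 F [-0.4  1.  -0. ] tool turn units needed 0.003420213369733934 tiltz [ 4.76310733e-04  2.46025477e-04 -9.99999856e-01]
shift units to target [-0.043 -0.047  0.096]
```

View pics/z2.png

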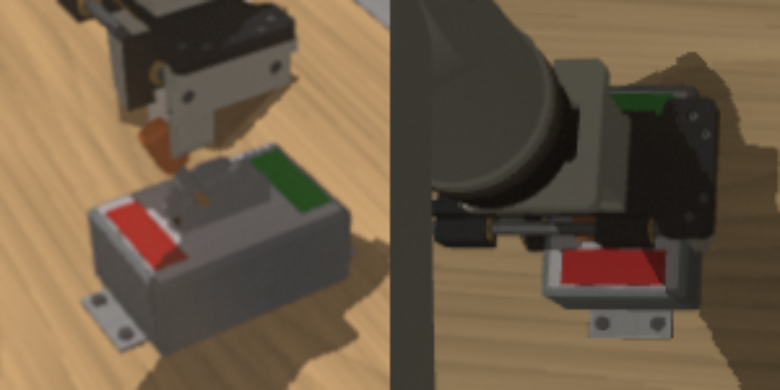

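The head sits between the fingers, at about (145, 165) on the left. I'll make a small correction and close.

```bash
python3 -m handwheel '[[60,-0.04,-0.05,0.1,0],[60,0,0,0,0],[0,0,0,0,0],[0,0,0,0,0],[0,0,0,0,0],[0,0,0,0,0],[0,0,0,0,0],[0,0,0,0,0],[0,0,0,0,0]]'
python3 rel.py -44.4 140.2
```

```text
clock: 4.6
tcp_pos: [0.5424, 0.1729, 0.1137]
orientation: [[-0.06, 0.998, 0.0], [0.998, 0.06, 0.001], [0.001, 0.0, -1.0]]
wrist_force: [-0.0, 2.4, -0.5]
width: 0.0156
clock 4.6 grasp pt in box mm [-37.6   0.9 124.7] r,ang 88.11943196968377 -25.2679453155567
width 0.01556216909019836 F [-0.   2.4 -0.5] tool turn units needed 0.00896790638925419 tiltz [ 1.73588847e-04  1.03028655e-03 -9.99999454e-01]
shift units to target [-0.028 -0.226 -0.517]
```

The width is 15.6 mm, so the head is gripped, and the grasp point is on the predicted arc. Next I pull straight out.

```bash
python3 -m handwheel '[[0,0,-0.06,-0.13,0],[0,0,-0.06,-0.13,0],[0,0,-0.06,-0.13,0],[0,0,-0.06,-0.12,0],[0,0,0,0,0],[0,0,0,0,0]]'
python3 rel.py -44.4 140.2
python3 - <<'E'
from h import *
for n in("side","top"): cv2.imwrite(f"pics/{n}3.png",camera(n)[:,:,::-1])
a=cv2.imread("pics/side3.png")[60:210,170:320]; b=cv2.imread("pics/top3.png")[120:270,90:240]
cv2.imwrite("pics/z3.png",cv2.resize(np.hstack([a,b]),None,fx=2.6,fy=2.6))
E
```

```text
clock: 5.2
tcp_pos: [0.5353, 0.1719, 0.1289]
orientation: [[-0.06, 0.998, 0.001], [0.998, 0.06, 0.001], [0.001, 0.001, -1.0]]
wrist_force: [3.5, 4.6, -7.9]
width: 0.0157
clock 5.2 grasp pt in box mm [-44.7   0.3 139.9] r,ang 104.9281907208985 -25.24220516966527
width 0.015671676388573485 F [ 3.5  4.6 -7.9] tool turn units needed 0.004534180741766629 tiltz [ 5.49863712e-04  6.93440529e-04 -9.99999608e-01]
shift units to target [-0.01   0.012 -0.01 ]
```

View pics/z3.png

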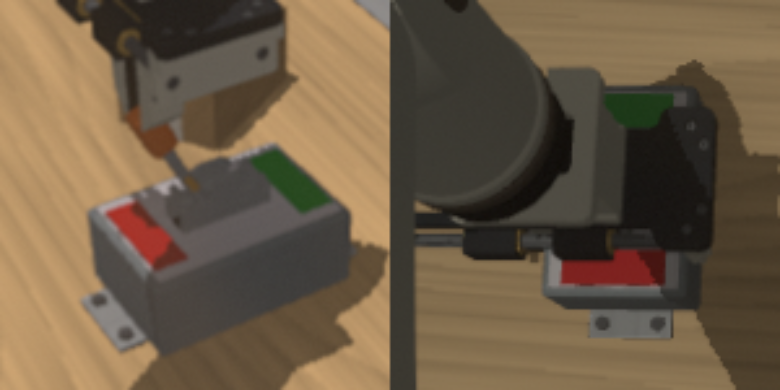

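The force is about 9 N, against an expected spring force of about 8.3 N at 17 mm. The picture shows a longer stretch of stem. The bat is out, so I swing the first half.

```bash
python3 -m handwheel '[[0,0,0.283,-0.117,0],[0,0,0.29,-0.092,0],[0,0,0.3,-0.066,0],[0,0,0.302,-0.04,0],[0,0,0.305,-0.013,0],[0,0,0,0,0]]'
python3 rel.py 44.4 140.2
```

```text
clock: 5.9
tcp_pos: [0.5804, 0.1743, 0.1384]
orientation: [[-0.059, 0.998, -0.001], [0.998, 0.059, 0.0], [0.0, -0.001, -1.0]]
wrist_force: [-1.4, 4.4, -8.4]
width: 0.0153
clock 5.9 grasp pt in box mm [  0.4   0.  149.4] r,ang 104.36085099930717 0.22609693682046234
width 0.015297890049879779 F [-1.4  4.4 -8.4] tool turn units needed -0.0020574776330093414 tiltz [-6.18794380e-04  3.36649416e-04 -9.99999752e-01]
shift units to target [-1.000e-03  1.466e+00  3.040e-01]
```

```bash
python3 -m handwheel '[[0,0,0.305,0.003,0],[0,0,0.302,0.035,0],[0,0,0.3,0.066,0],[0,0,0.29,0.092,0],[0,0,0.283,0.117,0],[0,0,0,0,0]]'
python3 rel.py 37.2 124.8
python3 - <<'E'
from h import *
for n in("side","top"): cv2.imwrite(f"pics/{n}4.png",camera(n)[:,:,::-1])
a=cv2.imread("pics/side4.png")[60:210,170:320]; b=cv2.imread("pics/top4.png")[120:270,90:240]
cv2.imwrite("pics/z4.png",cv2.resize(np.hstack([a,b]),None,fx=2.6,fy=2.6))
E
```

```text
clock: 6.5
tcp_pos: [0.6229, 0.1769, 0.1282]
orientation: [[-0.06, 0.998, -0.003], [0.998, 0.06, -0.0], [-0.0, -0.003, -1.0]]
wrist_force: [-4.3, 5.3, -6.2]
width: 0.0152
clock 6.5 grasp pt in box mm [4.310e+01 1.000e-01 1.392e+02] r,ang 103.61209920891385 24.55162320566542
width 0.015211783907906179 F [-4.3  5.3 -6.2] tool turn units needed 0.0026694982054564775 tiltz [-3.25814279e-03 -3.14856002e-04 -9.99994643e-01]
shift units to target [-0.003 -0.193  0.482]
```

View pics/z4.png

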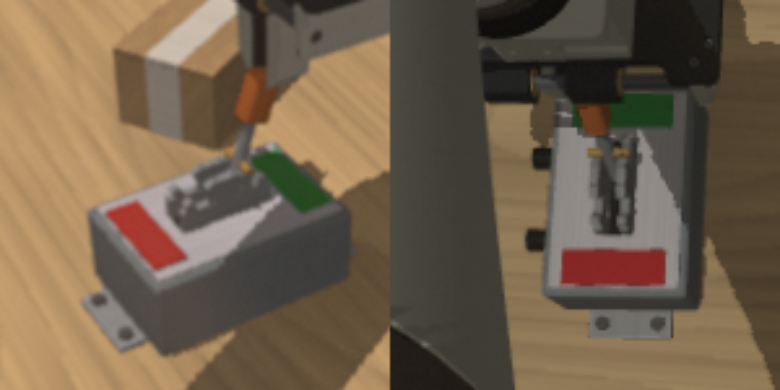

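The bat leans to the green side, with the head at about (95, 253) on the left. The grasp angle is 24.6°. I'll nudge it against the stop and then lower it along its axis.

```bash
python3 -m handwheel '[[0,0,0.04,0.02,0],[0,0,0.02,0.01,0],[0,0,0,0,0]]'
python3 rel.py 37.2 124.8
```

```text
clock: 6.9
tcp_pos: [0.624, 0.177, 0.1279]
orientation: [[-0.06, 0.998, -0.003], [0.998, 0.06, -0.001], [-0.0, -0.003, -1.0]]
wrist_force: [-3.8, 4.2, -7.4]
width: 0.0152
clock 6.9 grasp pt in box mm [4.410e+01 1.000e-01 1.389e+02] r,ang 103.79322373683183 25.161938403870312
width 0.015181670256961068 F [-3.8  4.2 -7.4] tool turn units needed 0.0071871107283906594 tiltz [-3.23583664e-03 -5.47553313e-04 -9.99994615e-01]
shift units to target [-0.004 -0.229  0.472]
```

```bash
python3 -m handwheel '[[0,0,0.04,0.02,0],[0,0,0.03,0.015,0],[0,0,0,0,0]]'
python3 rel.py 37.2 124.8
```

```text
clock: 7.2
tcp_pos: [0.626, 0.1771, 0.1269]
orientation: [[-0.06, 0.998, -0.003], [0.998, 0.06, -0.001], [-0.0, -0.003, -1.0]]
wrist_force: [-4.1, 3.7, -5.8]
width: 0.0151
clock 7.2 grasp pt in box mm [4.620e+01 1.000e-01 1.379e+02] r,ang 103.7154000485658 26.43448025643282
width 0.015076061221213518 F [-4.1  3.7 -5.8] tool turn units needed 0.006612462128506043 tiltz [-3.36720890e-03 -5.63673537e-04 -9.99994172e-01]
shift units to target [-0.004 -0.298  0.437]
```

```bash
python3 -m handwheel '[[0,0,-0.06,0.13,0],[0,0,-0.06,0.13,0],[0,0,-0.06,0.13,0],[0,0,-0.05,0.1,0],[0,0,0,0,0],[0,0,0,0,0]]'
python3 rel.py 37.2 124.8
```

```text
clock: 7.8
tcp_pos: [0.6248, 0.1773, 0.1161]
orientation: [[-0.059, 0.998, 0.008], [0.998, 0.059, 0.002], [0.001, 0.008, -1.0]]
wrist_force: [0.9, 4.7, 6.1]
width: 0.0148
clock 7.8 grasp pt in box mm [ 44.9   0.4 127.1] r,ang 93.57089752294557 28.642118552982954
width 0.014804460878090987 F [0.9 4.7 6.1] tool turn units needed -0.0010422955220406038 tiltz [ 0.00827674  0.00191951 -0.9999639 ]
shift units to target [-0.015 -0.256  0.075]
```

The grasp point is off the expected line (r 93.6 mm, x 44.9 mm), and there is an upward force of 6 N. I'll look before going on.

```bash
python3 - <<'E'
from h import *
for n in("side","top"): cv2.imwrite(f"pics/{n}5.png",camera(n)[:,:,::-1])
a=cv2.imread("pics/side5.png")[60:210,170:320]; b=cv2.imread("pics/top5.png")[120:270,90:240]
cv2.imwrite("pics/z5.png",cv2.resize(np.hstack([a,b]),None,fx=2.6,fy=2.6))
s=observe();print(np.round(s["joint_positions"],1),np.round(s["qvel"],2),np.round(s["joint_torque"],1),s["wrist_force"],s["wrist_torque"],s["tcp_pos"])
E
python3 rel.py 37.2 124.8
```

```text
[ -7.   32.4 -15.5  93.9  10.2  54.5  67.3] [ 0.06  0.12 -0.01  0.02 -0.01  0.06 -0.03] [  2.2 -54.7  -1.2 -21.7   1.    0.9   0. ] [1.13241338 3.67568655 6.37804201] [ 0.94597862 -0.10765382 -0.03933172] [0.62478531 0.17733415 0.11614731]
clock 7.9 grasp pt in box mm [ 44.8   0.4 127.1] r,ang 93.58312480466022 28.622342384950358
width 0.015067112879482848 F [1.1 3.7 6.4] tool turn units needed -0.00152069071684006 tiltz [ 0.00825755  0.0019193  -0.99996406]
shift units to target [-0.015 -0.255  0.076]
```

View pics/z5.png

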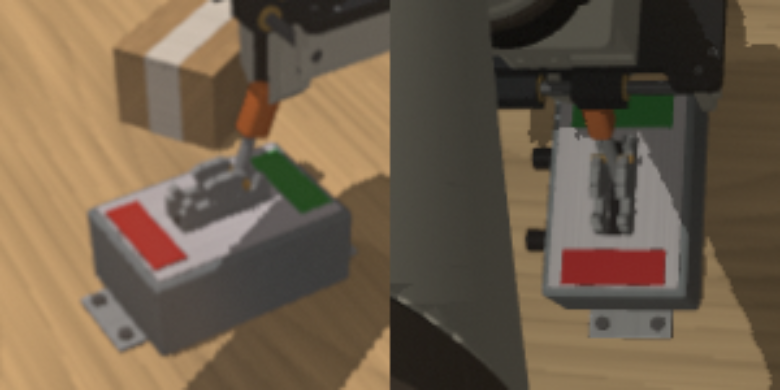

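```bash
python3 - <<'E'
from h import *
p=np.load("box.npy")
for k in(4,5):
    ims=[]
    for n,(r0,c0) in(("side",(80,230)),("top",(130,140))):
        im=cv2.imread(f"pics/{n}{k}.png")
        z=cv2.resize(im[r0:r0+75,c0:c0+75],None,fx=5,fy=5,interpolation=cv2.INTER_CUBIC)
        for lift,col in((0,(255,0,255)),(.016,(255,255,0))):
            a=np.radians(25);L=[]
            for r in(.088-.018,.088,.088+.018): L.append([(r+lift)*np.sin(a),0,.045+(r+lift)*np.cos(a)])
            for q in proj(n,pts(p,L)): cv2.circle(z,tuple(int(round(v)) for v in((q[0]-c0+.5)*5,(q[1]-r0+.5)*5)),3,col,-1)
        ims.append(z)
    cv2.imwrite(f"pics/zz{k}.png",np.hstack(ims))
E
```

```text
(no output)
```

View pics/zz4.png

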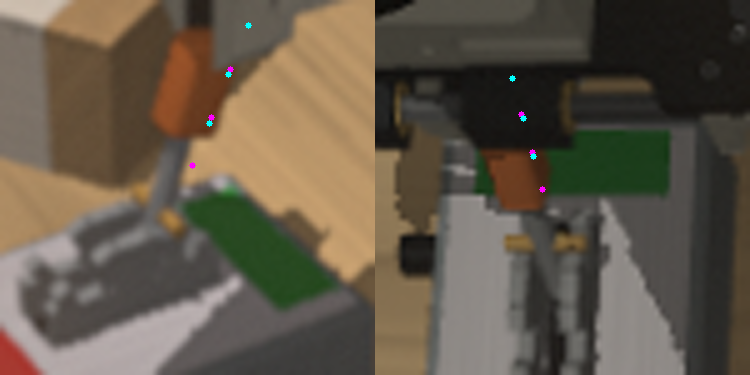

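View pics/zz5.png

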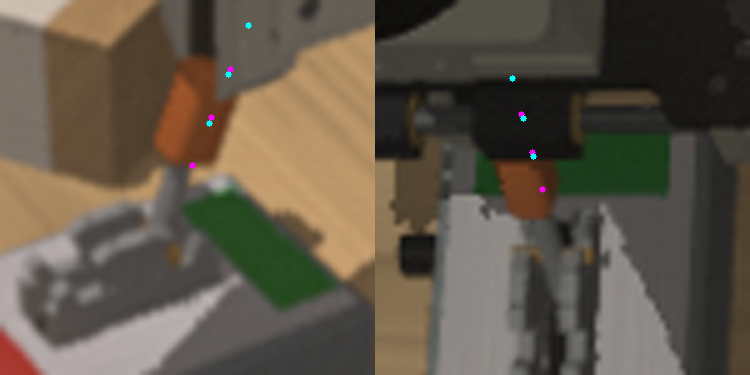

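```bash
cat > wf.py <<'E'
from h import *
import itertools
p=np.load("box.npy")
def wire(k,cands,out,wins=(("side",(80,230)),("top",(130,140)))):
    rows=[]
    for ang,lift in cands:
        ims=[]
        for n,(r0,c0) in wins:
            im=cv2.imread(f"pics/{n}{k}.png")
            z=cv2.resize(im[r0:r0+60,c0:c0+66],None,fx=4,fy=4,interpolation=cv2.INTER_CUBIC)
            a=np.radians(ang);u=np.array([np.sin(a),0,np.cos(a)]);v=np.array([np.cos(a),0,-np.sin(a)]);w=np.array([0,1,0])
            c=np.array([0,0.001,.045])+u*(.088+lift)
            V=[c+u*i*.018+v*j*.01+w*l*.008 for i in(-1,1) for j in(-1,1) for l in(-1,1)]
            q=((proj(n,pts(p,V))-[c0,r0]+.5)*4)
            for i,j in itertools.combinations(range(8),2):
                if bin(i^j).count("1")==1: cv2.line(z,tuple(map(int,q[i])),tuple(map(int,q[j])),(255,255,0),1)
            e=(proj(n,pts(p,[[0,.001,.045],c-u*.018]))-[c0,r0]+.5)*4
            cv2.line(z,tuple(map(int,e[0])),tuple(map(int,e[1])),(255,0,255),1)
            cv2.putText(z,f"{ang} {lift*1e3:.0f}",(5,235),0,.5,(255,255,255),1)
            ims.append(z)
        rows.append(np.hstack(ims))
    o=np.vstack(rows); h=600/o.shape[0]; cv2.imwrite(out,cv2.resize(o,None,fx=min(1,h),fy=min(1,h)))
E
python3 -c "
from wf import *
wire(5,[(25,0),(17,.003)],'pics/w5.png'); wire(4,[(25,.016),(18,.016)],'pics/w4.png')
wire(0,[(-25,0)],'pics/w0.png',(('side',(95,205)),('top',(175,140))))"
```

```text
(no output)
```

View pics/w5.png

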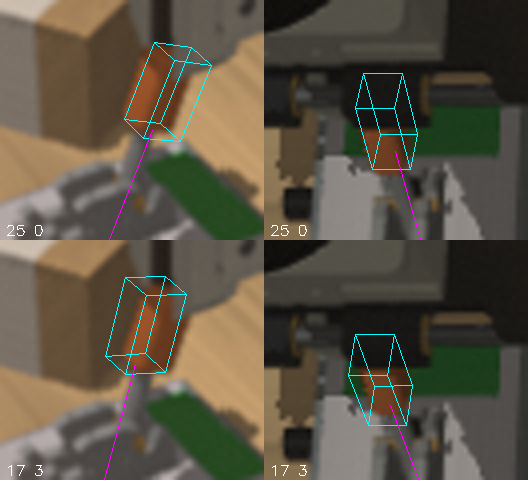

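View pics/w4.png

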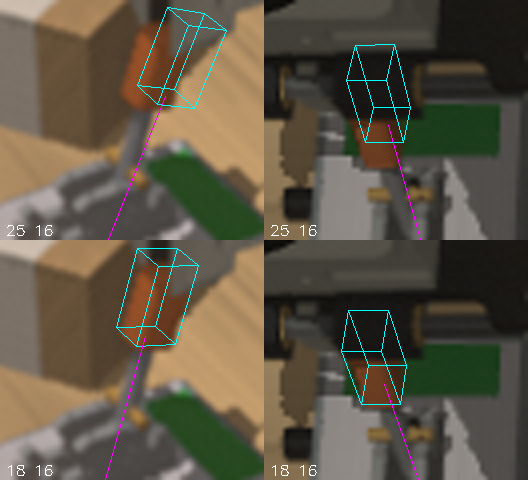

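View pics/w0.png

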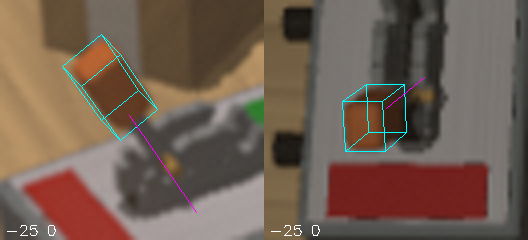

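```bash
python3 -c "
from wf import *
wire(3,[(-25,.017),(-25,.012)],'pics/w3.png',(('side',(80,205)),('top',(165,120))))
wire(5,[(21,.001),(21,.004),(23,.003)],'pics/w5b.png')
for k,t in((3,[.5353,.1719,.1289]),(5,[.6248,.1773,.1161])):
    c,s=np.cos(p[2]),np.sin(p[2]);e=np.array([c,s,0])
    t=np.array(t);Q=[t+[0,0,.011],t-[0,0,.008],t-[0,0,.008]+e*.0095,t-[0,0,.008]-e*.0095]
    r0,c0=(70,200) if k==3 else (70,225)
    im=cv2.imread(f'pics/side{k}.png');z=cv2.resize(im[r0:r0+75,c0:c0+75],None,fx=5,fy=5,interpolation=cv2.INTER_CUBIC)
    for q in proj('side',Q): cv2.circle(z,tuple(int(round(v)) for v in((q[0]-c0+.5)*5,(q[1]-r0+.5)*5)),3,(255,255,0),-1)
    cv2.imwrite(f'pics/t{k}.png',z)
cv2.imwrite('pics/t35.png',np.hstack([cv2.imread('pics/t3.png'),cv2.imread('pics/t5.png')]))
"
```

```text
(no output)
```

View pics/w3.png

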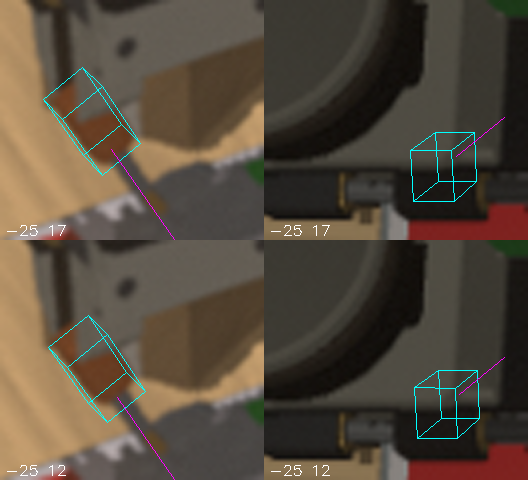

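View pics/t35.png

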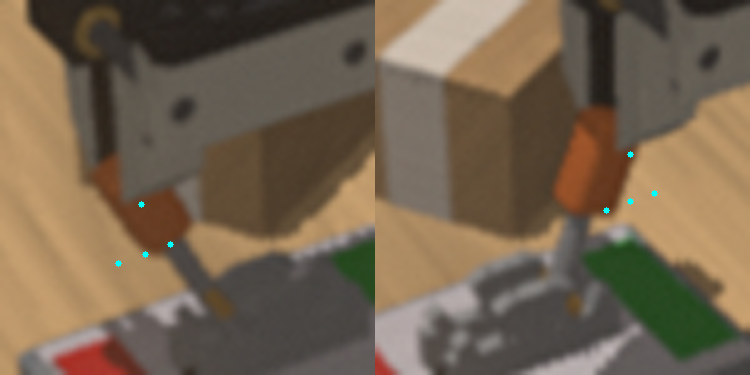

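View pics/w5b.png

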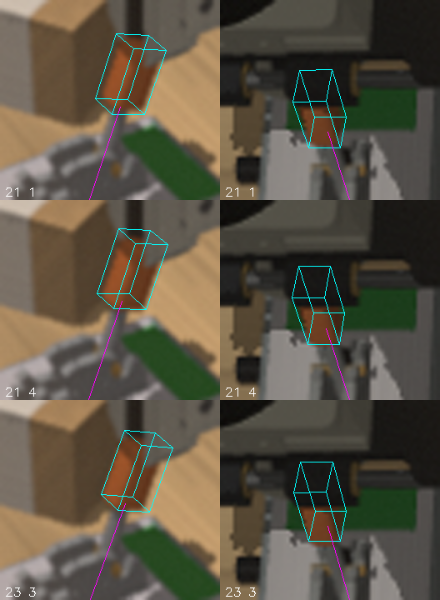

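```bash
python3 -c "
from wf import *
o=[]
for k,t,w,(r0,c0) in((1,[.5409,.1725,.1887],.055,(30,180)),(2,[.5442,.1734,.1169],.055,(50,180)),(3,[.5353,.1719,.1289],.0156,(50,180)),(5,[.6248,.1773,.1161],.015,(50,220))):
    c,s=np.cos(p[2]),np.sin(p[2]);e=np.array([c,s,0]);f=np.array([-s,c,0]);t=np.array(t)
    im=cv2.imread(f'pics/side{k}.png');z=cv2.resize(im[r0:r0+75,c0:c0+100],None,fx=4,fy=4,interpolation=cv2.INTER_CUBIC)
    for sg,col in((-1,(255,255,0)),(1,(255,0,255))):
        Q=[t+f*sg*w/2+e*a+np.array([0,0,b]) for a,b in((-.0095,.03),(-.0095,-.008),(.0095,-.008),(.0095,.03))]
        q=((proj('side',Q)-[c0,r0]+.5)*4).astype(int)
        cv2.polylines(z,[q.reshape(-1,1,2)],False,col,1)
    o.append(z)
cv2.imwrite('pics/t.png',np.vstack([np.hstack(o[:2]),np.hstack(o[2:])]))
"
```

```text
(no output)
```

View pics/t.png

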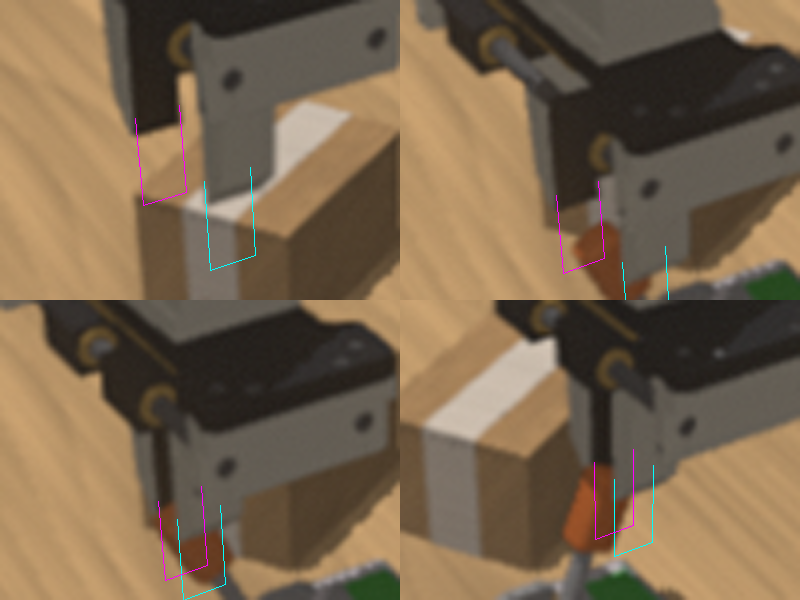

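```bash
python3 -c "
from wf import *
for n in CI:
    R=cv2.Rodrigues(CI[n]['rvec'])[0];print(n,-R.T@CI[n]['tvec'])
o=[]
for k,t,w,(r0,c0) in((1,[.5409,.1725,.1887],.055,(150,110)),(2,[.5442,.1734,.1169],.055,(150,110)),(3,[.5353,.1719,.1289],.0156,(150,110)),(5,[.6248,.1773,.1161],.015,(120,110))):
    c,s=np.cos(p[2]),np.sin(p[2]);e=np.array([c,s,0]);f=np.array([-s,c,0]);t=np.array(t)
    im=cv2.imread(f'pics/top{k}.png');z=cv2.resize(im[r0:r0+75,c0:c0+100],None,fx=4,fy=4,interpolation=cv2.INTER_CUBIC)
    z=cv2.convertScaleAbs(z,alpha=1.8,beta=10)
    for sg,col in((-1,(255,255,0)),(1,(255,0,255))):
        Q=[t+f*sg*w/2+e*a+np.array([0,0,b]) for a,b in((-.0095,.03),(-.0095,-.008),(.0095,-.008),(.0095,.03))]
        q=((proj('top',Q)-[c0,r0]+.5)*4).astype(int)
        cv2.polylines(z,[q.reshape(-1,1,2)],False,col,1)
    o.append(z)
cv2.imwrite('pics/tt.png',np.vstack([np.hstack(o[:2]),np.hstack(o[2:])]))
"
```

```text
side [ 0.28377279 -0.44232282  0.59267631]
top [ 0.39372967 -0.02153596  0.81233136]
```

View pics/tt.png

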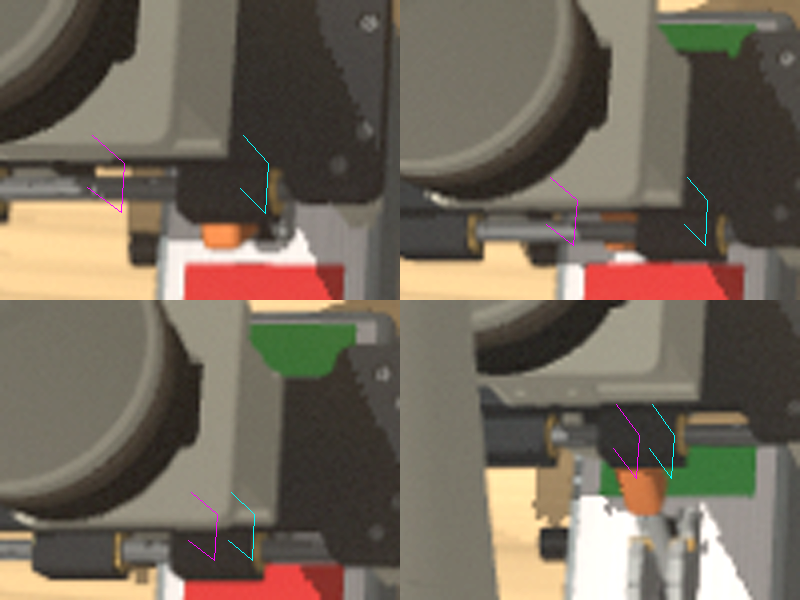

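The overlays show two things. The bat has passed the tooth: it is at about 21° on the green side with lift down to about 2–4 mm. The pictured fingers end about 30 mm higher than the reported TCP implies, so I only held the upper corner of the head and it slid in the grip. I'll open and see where the bat settles.

```bash
python3 -m handwheel '[[55,0,0,0,0],[55,0,0,0,0],[55,0,0,0,0],[55,0,0,0,0],[55,0,0,0,0],[55,0,0,0,0]]'
python3 rel.py 37.2 124.8
python3 - <<'E'
from wf import *
for n in("side","top"): cv2.imwrite(f"pics/{n}6.png",camera(n)[:,:,::-1])
wire(6,[(21,.001),(25,.0)],'pics/w6.png')
E
```

```text
clock: 8.5
tcp_pos: [0.6207, 0.1763, 0.1124]
orientation: [[-0.06, 0.998, -0.0], [0.998, 0.06, -0.0], [-0.0, -0.001, -1.0]]
wrist_force: [-0.7, 0.2, -0.8]
width: 0.0503
clock 8.5 grasp pt in box mm [ 40.8  -0.4 123.4] r,ang 88.408573564285 27.50146957196019
width 0.05027081946604903 F [-0.7  0.2 -0.8] tool turn units needed 0.0010726926269413184 tiltz [-4.90957927e-04 -3.86643635e-04 -9.99999805e-01]
shift units to target [ 0.013 -0.121 -0.046]
```

View pics/w6.png

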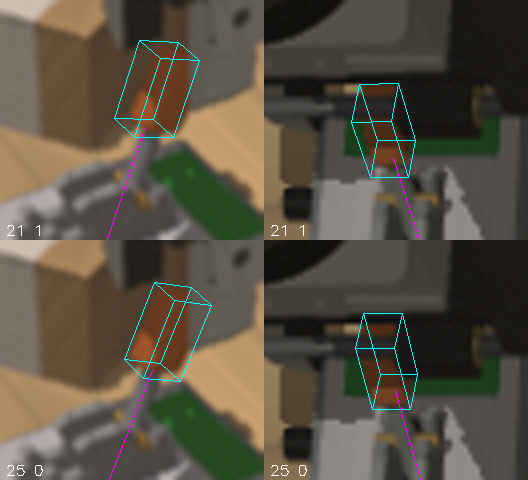

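```bash
python3 -m handwheel '[[55,0,0,-0.6,0],[55,0,0,-0.8,0],[55,0,0,-0.8,0],[55,0,0,0,0]]'
python3 - <<'E'
from wf import *
for n in("side","top"): cv2.imwrite(f"pics/{n}7.png",camera(n)[:,:,::-1])
wire(7,[(21,.006),(25,.0)],'pics/w7.png')
for k in (7,):
    ims=[]
    for n,(r0,c0) in(("side",(80,230)),("top",(130,140))):
        ims.append(cv2.resize(cv2.imread(f"pics/{n}{k}.png")[r0:r0+75,c0:c0+75],None,fx=5,fy=5,interpolation=cv2.INTER_CUBIC))
    cv2.imwrite("pics/zz7.png",np.hstack(ims))
E
```

```text
clock: 9.0
tcp_pos: [0.6234, 0.1776, 0.1827]
orientation: [[-0.06, 0.998, 0.007], [0.998, 0.06, 0.002], [0.002, 0.007, -1.0]]
wrist_force: [-0.4, 0.5, 0.8]
width: 0.0503
```

View pics/w7.png

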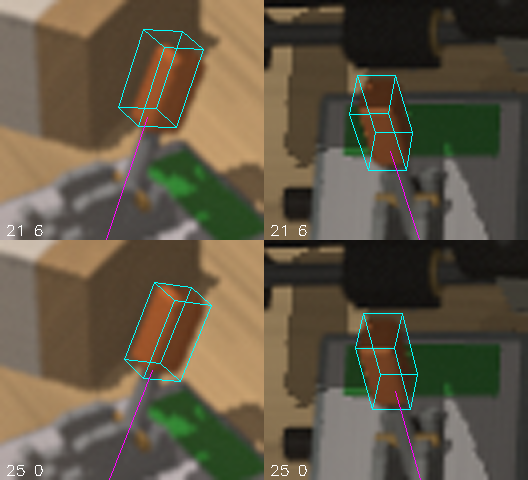

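View pics/zz7.png

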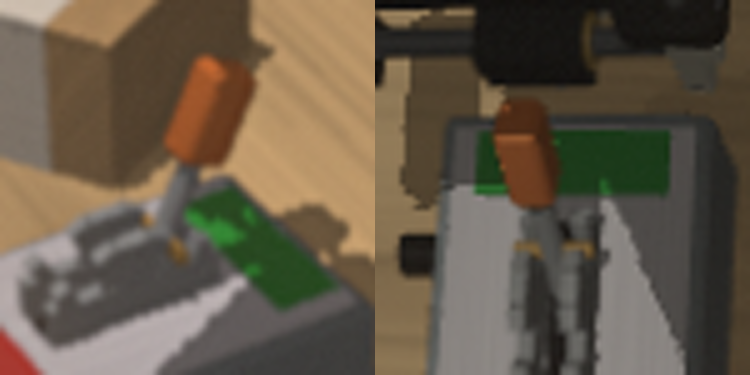

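```bash
cat > fit.py <<'E'
from wf import *
from scipy.optimize import minimize
U=6
def head(a,lift,dy):
    a=np.radians(a);u=np.array([np.sin(a),0,np.cos(a)]);v=np.array([np.cos(a),0,-np.sin(a)]);w=np.array([0,1,0])
    c=np.array([0,dy,.045])+u*(.088+lift)
    return pts(p,[c+u*i*.018+v*j*.01+w*l*.008 for i in(-1,1) for j in(-1,1) for l in(-1,1)])
def fit(k,cams=("side","top"),g=(0,0)):
    D={}
    for n in cams:
        im=cv2.imread(f"pics/{n}{k}.png").astype(float)
        b,gg,r=im[...,0],im[...,1],im[...,2]
        m=((r>1.7*gg+5)&(gg>1.15*b)&(r>55)).astype(np.uint8)
        q=proj(n,head(*g,0)).mean(0);c0,r0=int(q[0])-30,int(q[1])-30
        m[:r0]=0;m[r0+60:]=0;m[:,:c0]=0;m[:,c0+60:]=0
        nn,lab,st,_=cv2.connectedComponentsWithStats(m); i=1+np.argmax(st[1:,4]); m=(lab==i).astype(np.uint8)
        D[n]=(cv2.resize(m[r0:r0+60,c0:c0+60],None,fx=U,fy=U,interpolation=cv2.INTER_NEAREST),r0,c0)
    def cost(x):
        t=0
        for n,(m,r0,c0) in D.items():
            q=((proj(n,head(x[0],x[1]/1e3,x[2]/1e3))-[c0,r0]+.5)*U).astype(np.float32)
            z=np.zeros_like(m);cv2.fillConvexPoly(z,cv2.convexHull(q).astype(np.int32),1)
            t+=1-(z&m).sum()/max(1,(z|m).sum())
        return t/len(D)
    r=min((minimize(cost,[g[0]+d,g[1]*1e3,1],method="Nelder-Mead",options=dict(initial_simplex=np.array([[g[0]+d,g[1]*1e3,1],[g[0]+d+4,g[1]*1e3,1],[g[0]+d,g[1]*1e3+4,1],[g[0]+d,g[1]*1e3,3]]))) for d in(-3,0,3)),key=lambda r:r.fun)
    print(k,cams,"ang %.1f lift %.1f mm dy %.1f 1-IoU %.3f"%(*r.x,r.fun),"(25,0):%.3f"%cost([np.sign(g[0])*25,0,1]))
if __name__=="__main__":
    import sys
    fit(0,g=(-25,0)); fit(0,("side",),g=(-25,0)); 
    k=int(sys.argv[1]); fit(k,g=(22,.004)); fit(k,("side",),g=(22,.004)); fit(k,("top",),g=(22,.004))
E
python3 fit.py 7
```

```text
0 ('side', 'top') ang -24.6 lift -3.0 mm dy 0.4 1-IoU 0.994 (25,0):0.994
0 ('side',) ang -28.0 lift 0.0 mm dy 1.0 1-IoU 1.000 (25,0):1.000
7 ('side', 'top') ang 25.4 lift -1.6 mm dy 3.4 1-IoU 0.769 (25,0):0.771
7 ('side',) ang 26.7 lift 1.0 mm dy 2.2 1-IoU 0.621 (25,0):0.625
7 ('top',) ang 47.9 lift -46.4 mm dy 11.7 1-IoU 0.907 (25,0):0.916
```

```bash
python3 - <<'E'
import cv2
h=lambda f,r,c:(cv2.imread(f)[r,c][::-1],cv2.cvtColor(cv2.imread(f),cv2.COLOR_BGR2HSV)[r,c])
print(h("pics/side7.png",102,268),h("pics/side7.png",102,276),h("pics/top7.png",165,245-0)if 0 else h("pics/top7.png",163,169),h("pics/top7.png",153,168))
print(h("pics/side0.png",110,229),h("pics/side0.png",119,235),"wood",h("pics/side7.png",100,290),h("pics/side7.png",90,250),h("pics/top7.png",170,147))
E
sed -i 's/m=((r>1.7.*/hs=cv2.cvtColor(im.astype(np.uint8),cv2.COLOR_BGR2HSV); m=((hs[...,0]<=TH)\&(hs[...,1]>150)\&(r>50)).astype(np.uint8)/; s/^U=6/U=6;TH=11/' fit.py; python3 fit.py 7
```

```text
(array([158,  85,  43], dtype=uint8), array([ 11, 186, 158], dtype=uint8)) (array([100,  57,  31], dtype=uint8), array([ 11, 176, 100], dtype=uint8)) (array([112,  63,  34], dtype=uint8), array([ 11, 178, 112], dtype=uint8)) (array([76, 43, 22], dtype=uint8), array([ 12, 181,  76], dtype=uint8))
(array([183, 100,  52], dtype=uint8), array([ 11, 183, 183], dtype=uint8)) (array([100,  61,  38], dtype=uint8), array([ 11, 158, 100], dtype=uint8)) wood (array([172, 138,  96], dtype=uint8), array([ 17, 113, 172], dtype=uint8)) (array([103,  81,  56], dtype=uint8), array([ 16, 116, 103], dtype=uint8)) (array([139, 118,  84], dtype=uint8), array([ 19, 101, 139], dtype=uint8))
0 ('side', 'top') ang -24.2 lift -3.6 mm dy 3.7 1-IoU 0.734 (25,0):0.737
0 ('side',) ang -24.2 lift -3.6 mm dy 3.7 1-IoU 0.468 (25,0):0.474
7 ('side', 'top') ang 25.9 lift -0.6 mm dy 2.3 1-IoU 0.466 (25,0):0.470
7 ('side',) ang 25.9 lift 0.0 mm dy 6.4 1-IoU 0.415 (25,0):0.421
7 ('top',) ang 23.8 lift -2.4 mm dy 1.3 1-IoU 0.515 (25,0):0.518
```

```bash
sed -i 's/TH=11/TH=14/; s/>150)/>135)/; s/r>50/r>40/' fit.py; python3 fit.py 7; python3 - <<'E'
import cv2,numpy as np
from fit import *
for n,(r0,c0) in(("side",(80,230)),("top",(130,140))):
    im=cv2.imread(f"pics/{n}7.png");hs=cv2.cvtColor(im,cv2.COLOR_BGR2HSV)
    m=(hs[...,0]<=14)&(hs[...,1]>135)&(im[...,2]>40)
    print("\n".join("".join("#" if v else "." for v in r) for r in m[r0:r0+45,c0+15:c0+60]))
E
```

```text
0 ('side', 'top') ang -24.5 lift -2.4 mm dy 3.4 1-IoU 0.613 (25,0):0.618
0 ('side',) ang -24.5 lift -2.4 mm dy 3.4 1-IoU 0.225 (25,0):0.236
7 ('side', 'top') ang 23.9 lift 0.4 mm dy 1.8 1-IoU 0.254 (25,0):0.256
7 ('side',) ang 26.6 lift -0.6 mm dy 3.5 1-IoU 0.199 (25,0):0.207
7 ('top',) ang 25.2 lift -4.4 mm dy 2.3 1-IoU 0.297 (25,0):0.304
.............................................
.............................................
.............................................
.............................................
.............................................
.............................................
.............................................
.............................................
.............................................
.............................................
.............................................
........................#####................
.......................##########............
.......................###########...........
.......................############..........
......................##############.........
......................
[... 2681 characters left out ...]
..........
..........###########........................
..........###########........................
..........###########........................
..........###########........................
...........##########........................
...........##########........................
...........##########........................
............#########........................
............#########........................
............#########........................
.............#######.........................
.................#...........................
.............................................
.............................................
.............................................
```

```bash
cat > fit2.py <<'E'
from fit import *
def mask(k,n,g):
    im=cv2.imread(f"pics/{n}{k}.png");hs=cv2.cvtColor(im,cv2.COLOR_BGR2HSV)
    m=((hs[...,0]<=14)&(hs[...,0]>=7)&(hs[...,1]>135)&(im[...,2]>40)).astype(np.uint8)
    q=proj(n,head(*g,0)).mean(0);c0,r0=int(q[0])-20,int(q[1])-20
    w=np.zeros_like(m);w[r0:r0+40,c0:c0+40]=m[r0:r0+40,c0:c0+40]
    _,lab,st,_=cv2.connectedComponentsWithStats(w);return (lab==1+np.argmax(st[1:,4]))
def stat(m):
    y,x=np.nonzero(m);c=np.array([x.mean(),y.mean()]);C=np.cov(np.c_[x,y].T);w,v=np.linalg.eigh(C);v=v[:,1]*np.sign(v[1,1]);return np.r_[c,np.degrees(np.arctan2(v[1],v[0]))],len(x)
def pred(n,x):
    q=((proj(n,head(x[0],x[1]/1e3,x[2]/1e3))+.5)*8)
    z=np.zeros((420*8,560*8),np.uint8);cv2.fillConvexPoly(z,cv2.convexHull(q.astype(np.float32)).astype(np.int32),1)
    s,a=stat(z);s[:2]=s[:2]/8-.5;return s,a/64
def run(k,g):
    for n in("side","top"):
        print(k,n,"meas",*[np.round(v,1) for v in stat(mask(k,n,g))])
        for x in((g[0],g[1]*1e3,1),(np.sign(g[0])*25,0,1),(np.sign(g[0])*21,0,1),(np.sign(g[0])*25,5,1)): print("   pred",x,*[np.round(v,1) for v in pred(n,x)])
if __name__=="__main__":
    import sys
    run(0,(-25,0)); run(int(sys.argv[1]),(23,.003))
E
python3 fit2.py 7
```

```text
0 side meas [232.2 115.5  53.4] 241
   pred (-25, 0.0, 1) [232.  116.3  54.6] 313.4
   pred (np.int64(-25), 0, 1) [232.  116.3  54.6] 313.4
   pred (np.int64(-21), 0, 1) [235.  114.   60.3] 324.6
   pred (np.int64(-25), 5, 1) [230.7 114.4  54.6] 316.3
0 top meas [166.9 204.4 138.7] 166
   pred (-25, 0.0, 1) [167.2 204.  125.2] 238.2
   pred (np.int64(-25), 0, 1) [167.2 204.  125.2] 238.2
   pred (np.int64(-21), 0, 1) [166.9 200.2 143.8] 223.2
   pred (np.int64(-25), 5, 1) [166.3 204.6 124.6] 242.0
7 side meas [271.3 101.7 113.1] 284
   pred (23, 3.0, 1) [270.5 100.8 111.6] 361.1
   pred (np.int64(25), 0, 1) [271.4 102.6 113. ] 356.3
   pred (np.int64(21), 0, 1) [268.5 102.3 110. ] 361.2
   pred (np.int64(25), 5, 1) [272.4  99.9 112.9] 360.5
7 top meas [169.7 160.   79.4] 208
   pred (23, 3.0, 1) [169.5 159.8  79.3] 299.0
   pred (np.int64(25), 0, 1) [170.2 159.7  80.2] 298.2
   pred (np.int64(21), 0, 1) [169.5 162.5  78.1] 295.4
   pred (np.int64(25), 5, 1) [169.5 157.6  79.7] 304.1
```

The head silhouette now agrees with 25°, lift 0 in both views to about 0.5 px. I'll cross-check with the brass cross-pin, whose home position is known from the start picture.

```bash
python3 - <<'E'
from fit2 import *
# pin near end from start pictures
P,res=tri((247.2,136.2),(179.6,198.2));print("pin start",P,res)
c,s=np.cos(p[2]),np.sin(p[2]);d=P-np.r_[p[:2],0];b=np.array([c*d[0]+s*d[1],-s*d[0]+c*d[1],d[2]])
r=np.hypot(b[0],b[2]-.045);a0=np.degrees(np.arctan2(b[0],b[2]-.045));print("box",b*1e3,"r",r*1e3,"ang",a0)
for l in(0,.003,.006,.012):
  for a in(21,25):
    a_=np.radians(a-25-a0);q=pts(p,[(r+l)*np.sin(a_),b[1],.045+(r+l)*np.cos(a_)]);print(l,a,proj("side",q).round(1),proj("top",q).round(1))
print("now measured side (265.2,129.6) top (182.6,179.0)")
E
python3 - <<'E'
import cv2,numpy as np
a=cv2.imread("pics/side0.png")[120:155,225:285];b=cv2.imread("pics/side7.png")[110:145,235:295]
a2=cv2.imread("pics/top0.png")[165:220,150:200];b2=cv2.imread("pics/top7.png")[150:205,150:200]
f=lambda i,k:cv2.resize(i,None,fx=k,fy=k,interpolation=cv2.INTER_CUBIC)
x=np.hstack([f(a,6),f(b,6)]);y=np.hstack([f(a2,6),f(b2,6)])
y=cv2.copyMakeBorder(y,0,0,0,x.shape[1]-y.shape[1],cv2.BORDER_CONSTANT)
cv2.imwrite("pics/pin.png",np.vstack([x,y]))
E
```

```text
pin start [0.56345331 0.16475091 0.08283618] [-0.20045757  0.04549404  0.08028354 -0.19470294]
box [-17.05042004  -8.46131179  82.83618317] r 41.50052506203351 ang -24.258134634910345
0 21 [[263.1 129.7]] [[180.6 180.2]]
0 25 [[264.4 129.7]] [[180.8 178.9]]
0.003 21 [[263.6 128.1]] [[180.2 179.1]]
0.003 25 [[265.  128.1]] [[180.5 177.7]]
0.006 21 [[264.1 126.6]] [[179.9 178.1]]
0.006 25 [[265.6 126.6]] [[180.2 176.6]]
0.012 21 [[265.1 123.5]] [[179.3 176. ]]
0.012 25 [[266.8 123.5]] [[179.6 174.3]]
now measured side (265.2,129.6) top (182.6,179.0)
```

View pics/pin.png

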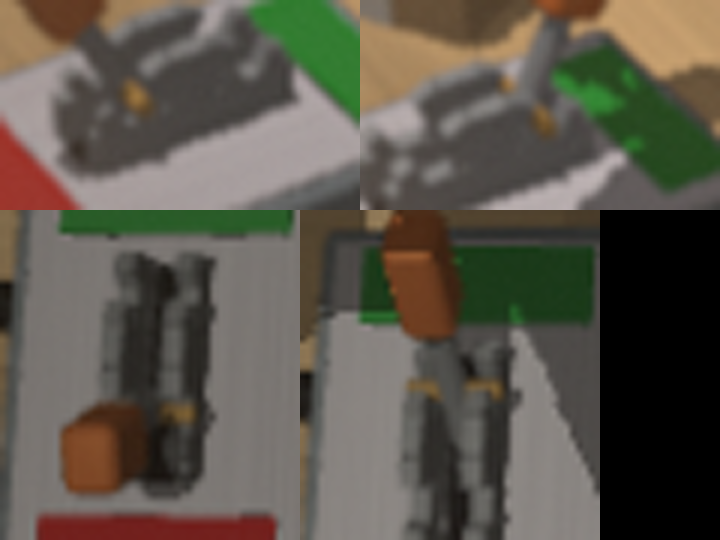

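The pin prediction for 25° and lift 0 is side row 129.7 and top row 178.9. I measure 129.6 and 179.0, so the bat is home on the green side. I'll back off and do a final check of both bats.

```bash
python3 -m handwheel '[[55,0,0,-0.6,0],[55,0,0,-0.8,0],[55,0,0,-0.8,0],[55,0,0.5,-0.5,0],[55,0,0.8,0,0],[55,0,0.8,0,0],[55,0,0.8,0,0],[55,0,0,0,0],[55,0,0,0,0],[55,0,0,0,0]]'
python3 - <<'E'
from h import *
for n in("side","top"): cv2.imwrite(f"pics/{n}8.png",camera(n)[:,:,::-1])
for n in("side","top"):
    a=cv2.imread(f"pics/{n}0.png")[190:380,230:410].astype(int);b=cv2.imread(f"pics/{n}8.png")[190:380,230:410].astype(int)
    print(n,"blue box region diff",np.abs(a-b).max(),(np.abs(a-b).max(2)>30).sum())
cv2.imwrite("pics/f8.png",cv2.resize(np.hstack([cv2.imread("pics/side8.png"),cv2.imread("pics/top8.png")]),(800,300)))
E
python3 fit2.py 8 | grep -A3 "^8"
```

```text
clock: 10.1
tcp_pos: [0.7066, 0.182, 0.2585]
orientation: [[-0.06, 0.998, -0.002], [0.998, 0.06, -0.0], [-0.0, -0.002, -1.0]]
wrist_force: [-0.5, 0.5, -0.2]
width: 0.0506
side blue box region diff 85 5206
top blue box region diff 51 10571
8 side meas [271.5 101.5 113. ] 288
   pred (23, 3.0, 1) [270.5 100.8 111.6] 361.1
   pred (np.int64(25), 0, 1) [271.4 102.6 113. ] 356.3
   pred (np.int64(21), 0, 1) [268.5 102.3 110. ] 361.2
--
8 top meas [169.6 160.   78.9] 207
   pred (23, 3.0, 1) [169.5 159.8  79.3] 299.0
   pred (np.int64(25), 0, 1) [170.2 159.7  80.2] 298.2
   pred (np.int64(21), 0, 1) [169.5 162.5  78.1] 295.4
```

View pics/f8.png

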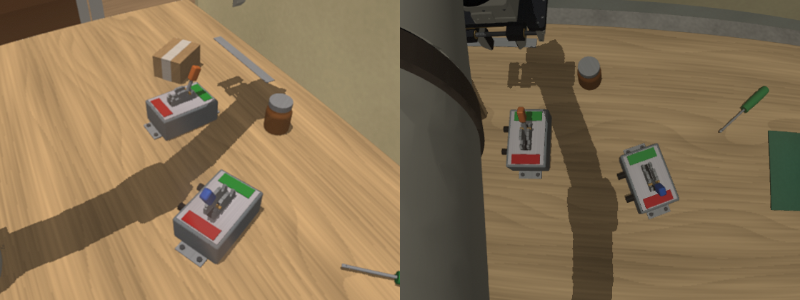

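The orange bat leans to green at about (72, 193) in the side view and (115, 522) in the top view. The blue bat is still on its red side, and the differences in its region are the arm's shadow. The gripper is clear of everything, so I'm handing in.

```bash
python3 -c "
from bench import *
print(hand_in()); print(observe()['clock'])"
```

```text
the job is handed in; nothing more can be done
None
the job is handed in; nothing more can be done
```

The orange bat is over on the green side and home in its notch, and I handed the job in at about 10 s on the clock. I gripped the head across box y, pulled it about 17 mm straight out, led it round to green, lowered it into the notch, let go and backed away.

**Last checks:**
- **Bat position:** the pin through the stem sits where 25° and lift 0 predict it in rows in both views (side 129.6 against 129.7, top 179.0 against 178.9). Its columns are 0.8 and 1.8 px off. The head outline agrees to within about 1 px.
- **Blue bat:** it still leans to its red side. A picture comparison there was spoiled by the arm's shadow, so this rests on looking at the picture.
- **Robot:** it was clear of everything at hand-in, with wrist force below 1 N.

**What disagreed:** the fingers in the pictures end about 30 mm higher than the reported tool position and given finger length imply. I therefore held only the upper part of the head, and it slipped in the grip during the swing and lowering. I saw this only after the swing. The slip did not change the outcome: once I opened the fingers, the bat stood home.

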